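Face up the tins on the turning stand

TASK

Three tins stand on little turning dishes in the wooden stand. One already shows the front of its label (green title patch with a bowl of food beside it) squarely to the open front of the stand: leave that one alone. Roll the other two round with a fingertip on their edge, gently and without lifting them out of their dishes, until their labels face squarely to the front too; leave everything else where it is.

Things in the scene. Friction and masses are not known exactly. Their poses are not given: they have to be found in the camera images.
- stand: fixed wooden stand, 112 mm deep (x), 292 wide (y), origin at its underside's centre. Its open front faces its own -x. Three bays centred at its y = +92, 0, -92 mm, x = 0. Partitions between and beside the bays reach 58 mm above the worktop, the back board 64 mm: no room for a finger beside or behind a tin, only its front and top are free.
- stand_dish (a point): centre of the middle one of three equal grey dishes, one in each bay, at its floor, 19 mm above the worktop. Dishes are 85 mm across, lip top 25 mm above the worktop. Each turns both ways without end about its upright centre axis with a steady drag of 0.08 N m and stays where it is left. Axes as the stand's.
- tin_a_centre (a point): centre, half-way up, of one of three identical steel tins, 75 mm diameter, 58 mm high, about 0.25 kg, flat closed top with a ring-pull. It stands loose in a dish with about 2 mm play and turns with it; its top is 77 mm above the worktop. Any tin can be in any bay. z up the tin; the middle of the label's front panel lies toward -x of this frame.
- tin_a_label (a point): point on the wall of the same tin, half-way up, 38 mm from its axis, at the middle of the front panel of its label, which has a green title patch at its left and a picture of a bowl of food at its right (there is only one such panel; the rest of the label is plain small print)
- tin_b_centre (a point): centre, half-way up, of one of three identical steel tins, 75 mm diameter, 58 mm high, about 0.25 kg, flat closed top with a ring-pull. It stands loose in a dish with about 2 mm play and turns with it; its top is 77 mm above the worktop. Any tin can be in any bay. z up the tin; the middle of the label's front panel lies toward -x of this frame.
- tin_b_label (a point): point on the wall of the same tin, half-way up, 38 mm from its axis, at the middle of the front panel of its label, which has a green title patch at its left and a picture of a bowl of food at its right (there is only one such panel; the rest of the label is plain small print)
- tin_c_centre (a point): centre, half-way up, of one of three identical steel tins, 75 mm diameter, 58 mm high, about 0.25 kg, flat closed top with a ring-pull. It stands loose in a dish with about 2 mm play and turns with it; its top is 77 mm above the worktop. Any tin can be in any bay. z up the tin; the middle of the label's front panel lies toward -x of this frame.
- tin_c_label (a point): point on the wall of the same tin, half-way up, 38 mm from its axis, at the middle of the front panel of its label, which has a green title patch at its left and a picture of a bowl of food at its right (there is only one such panel; the rest of the label is plain small print)
- tape_1: bystander: roll of masking tape lying flat, 98 mm diameter, 25 mm high; origin at its underside's centre; leave alone
- teaspoon_1: bystander: steel teaspoon, 132 mm long; origin at its underside's centre; leave alone
- spice_jar_2: bystander: spice jar with black cap, 41 mm diameter, 105 mm high; origin at its underside's centre; leave alone
- mug_1: bystander: dark grey and white mug, 86x117x99 mm with its handle; origin at its underside's centre; leave alone
- jar_1: bystander: small glass jar with white lid, about 65 mm diameter, 103 mm high; origin at its underside's centre; leave alone
- pegs_1: bystander: wooden clothes peg, 72 mm long; origin at its underside's centre; leave alone
Not all that is in view belongs to the job. What is shaped like the part that bears tin_c_centre but blue or purple is not meant.

How it is judged:
By the outcome, as a careful person would: the job done as asked, in the order asked, and still so for the second after the job is handed in, with the robot touching nothing.
It also fails if it takes over 72 s, if anything falls off the work surface, if the arm or the gripper's body presses on something with over 40 N, if the wrist force passes 120 N, or if a joint passes its speed limit or range.

ROBOT

A 6-joint arm with a two-finger parallel gripper is mounted at the origin on a cart in front of the work surface, level with it; the furniture and walls round the work are solid. World frame = base frame: x ahead of the robot, y to its left, z up, the work surface at z = 0. Lengths are in mm, angles in rad, forces in N, time in s.
With the tool pointing down it reaches from about 350 to 875 mm from the base axis. Payload 4.2 kg.
Tool frame: the origin (TCP) lies midway between the tips of the shut fingers; the grasp point (between the pads) lies 19 mm behind it (arm.tcp_to_grasp is the distance from the TCP to the grasp point, in mm); z points along the fingers, y is the line along which they close (so a half turn about z gives the same grasp; the last joint's range is limited). The gripper opens to 85 mm and grips with 20 to 120 N. Pads are 22 mm wide; open, the fingers measure 114 mm over their backs; the gripper's body (76 mm by 85 mm) begins 54 mm behind the grasp point. The pads swing forward as they close: fully open they stand 13 mm farther back than shut.
Start: joints at [1.478, 0.385, 0.008, 0, -1.194, -0.259], TCP at [215.335, 586.711, 231.312] pointing down, gripper open.
Joint ranges: [-3.14, 3.14], [-1.21, 2.06], [-1.07, 1.41], [-3.16, 2.05], [-2.99, -0.16], [-3.1, 3.1]. Speed limits (rad/s): [2.79, 2.79, 3.14, 3.14, 3.14, 3.14].

INTERFACE

Orientations are given as a unit quaternion [x, y, z, w].
In Python, from bench import arm, imaging, job, models gives the robot as it stands.
- The arm moves only by the tool arm_command, never from a script. Its argument "rows" is a list of rows, each an object with "grip": the opening, from 0 (shut) to 1 (fully open); "linear": the shift along the tool's x, y, z in mm, a list of three; "rot": the turn, a rotation vector about the tool's x, y, z in rad, a list of three. In form: [{"grip": grip, "linear": [tx, ty, tz], "rot": [rx, ry, rz]}, ...]. A call has 1 to 10 rows; each row is the pose to reach, as a shift and turn from the pose commanded when the call began, along the tool's axes at that moment; what a row does not reach only later rows make up. A row lasts 1/8 s, in which the tool goes at most 62.5 mm and 10.7 degrees, less where a joint would pass 70% of its speed; a pose out of reach is approached as far as the arm can. A call with a gripper value outside its range is refused whole. The fingers move at their own pace and stop on an object; the grip force is fixed at half the most. Time passes only in rows, so rows that repeat a pose let the fingers close. It gives the time, the measured TCP pose, the force, the opening and the grip force at its end, in the units of the state.
- arm.read_state(): the state, without advancing time (a new reading comes with each control period).
- imaging.get_image(name): name is "scene" or "top" or "wrist"; returns a dict with "frame" (400x640x3 uint8, red, green, blue), "fx", "fy", "cx", "cy" (pixels), "extrinsics" (4x4, takes a point from world to camera coordinates); the wrist camera has in their place "T_tool_cam" (4x4, takes a point from camera to tool coordinates, whose origin is the TCP and whose axes are the flange's). Camera axes: x right, y down, z forward; pixel columns grow to the right and rows downward; lengths in mm; the calibration is good to about 2 mm. A picture is of the moment at which its call begins: read the wrist's pose just before it. There is no depth.
- job.job_done(): hands the job in; it is judged then, once.
Trained networks look in a picture, given as the dict that the camera call returned (one of the last four; its "shot" number tells which), for a name from the list of things; names that differ only in an ending like _2 or _b are one class to them, and where a whole thing is asked for, a point or a joint stands for the part that bears it (a point fixed in the world has none). Each returns a list of dicts, best first, with "score" (0 to 1); they miss things now and then, are a little off and sometimes report something else, mostly with a low value. They report only what shows in the picture. A call takes as long as a camera call. They do not tell look-alikes from the thing itself.
- models.spot_in(picture, query): "rect" ([left, top, right, bottom] in pixels, round what is visible of it).
- models.tip_of(picture, query): "pixel" ([column, row] in pixels: a listed point, or the origin of a listed thing).
The state is a dict: "clock": time; "joints": joint angles; "joint_vel": joint speeds; "joint_efforts": joint torques, N m; "position": TCP position; "ee_rot": TCP orientation; "contact_force": force on the tool from outside, world axes, zero at the start; "wrist_torque": the same for the moment, N m; "gripper_width": finger opening in mm; "grasp_force": force on a finger pad.
Only numpy, scipy, OpenCV 4.12 (cv2) and the standard library are available. Lean on these libraries where they do the work, as an engineer would, in place of code of your own. Each camera call takes 0.05 s, during which the arm holds its last target. There are 200 camera calls.

## Working session

There is one attempt and no reset: what is moved stays moved. The work goes in short steps, Python scripts to look and compute and a tool call to move; the robot and the scene stay as the last step left them, time stands still between calls to the robot, and variables do not carry over. Pictures are saved under pics/ and viewed, at most 10 in all, crops included, and the job is handed in when it is done.

Besides the shell and the picture viewer there is one more tool, called after "Request:" in YAML: its name, and indented under it one key for each argument. arm_command: Moves the arm, as the interface text tells. Its arguments: {"type":"object","properties":{"rows":{"type":"array"}},"required":["rows"]}

```bash
mkdir -p pics; ls
python3 - <<'E'
from bench import arm, imaging, job, models
import cv2,numpy as np
s=arm.read_state();print(s)
for n in ["scene","top"]:
    im=imaging.get_image(n);cv2.imwrite(f"pics/{n}1.png",im["frame"][:,:,::-1])
    print(n,im["fx"],im["cx"],im["cy"],np.round(im["extrinsics"],4).tolist())
    for q in ["stand","stand_dish","tin_a_centre","tin_a_label"]:
        print(q,[(np.round(d["pixel"],1).tolist(),round(d["score"],2)) for d in models.tip_of(im,q)])
E
```

```text
pics
{'clock': 0.0, 'joints': array([ 1.47758034e+00,  3.85571429e-01,  6.59573146e-03, -5.09346395e-04,
       -1.19399468e+00, -2.58588774e-01]), 'joint_vel': array([ 1.46260150e-03,  5.62300413e-04,  3.58543291e-04,  1.52384668e-03,
        6.80524559e-05, -1.62356743e-03]), 'joint_efforts': array([-2.67365440e-04, -3.92283010e+01,  1.88397700e+01,  4.18614015e+00,
       -4.65971432e-03, -2.65374815e-06]), 'position': array([215.15383114, 586.16403986, 230.19929579]), 'ee_rot': array([ 9.84551969e-01, -1.75089069e-01, -1.46116550e-04,  1.10285921e-03]), 'contact_force': array([0.34955143, 1.09777177, 0.37147745]), 'wrist_torque': array([ 0.05746616, -0.03710317,  0.00659433]), 'grasp_force': 0.0, 'gripper_width': 85.14081158984776}
scene 494.23787954404247 314.3092577207767 187.61660788020635 [[-0.9963, -0.0827, -0.024, 550.4411], [-0.0081, 0.3674, -0.93, 62.5343], [0.0858, -0.9264, -0.3667, 1124.5151], [0.0, 0.0, 0.0, 1.0]]
stand [([296.7, 216.1], 0.9)]
stand_dish [([297.2, 210.1], 0.61)]
tin_a_centre [([294.4, 196.6], 0.74)]
tin_a_label [([306.6, 196.0], 0.76)]
top 454.21043492197975 313.43673495780007 201.82628838731733 [[-0.0207, -0.9998, -0.003, 43.9017], [-0.9886, 0.0209, -0.1494, 557.7961], [0.1494, -0.0001, -0.9888, 928.7543], [0.0, 0.0, 0.0, 1.0]]
stand [([277.6, 250.7], 0.65), ([319.1, 191.1], 0.62)]
stand_dish [([318.1, 189.5], 0.75), ([352.1, 177.1], 0.69), ([298.7, 141.5], 0.68)]
tin_a_centre [([321.0, 184.3], 0.67)]
tin_a_label [([330.4, 196.1], 0.85), ([323.1, 186.9], 0.66)]
```

View pics/scene1.png

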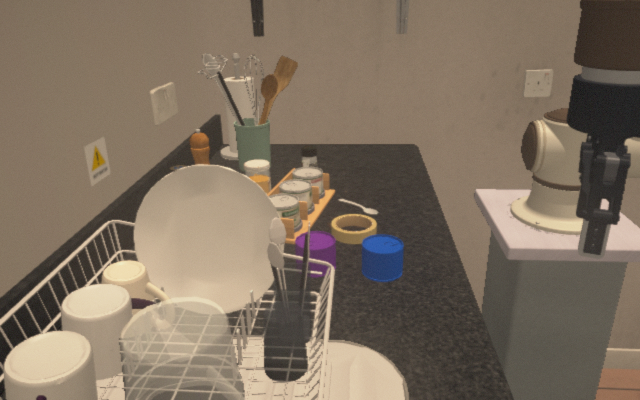

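View pics/top1.png

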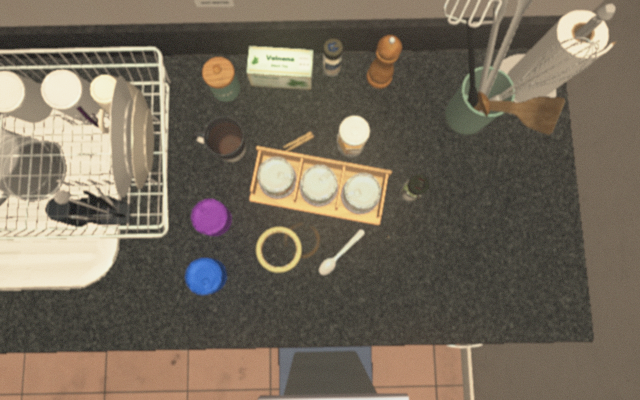

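The top view shows the stand at about (319,186). The tins are at (276,177), (319,185) and (361,193), and the open front faces the bottom of the image. The purple (210,217) and blue (204,276) cans outside the stand are look-alikes and not meant.

```bash
cat > h.py <<'E'
from bench import arm, imaging, job, models
import cv2,numpy as np
from scipy.spatial.transform import Rotation as R
def cam(im,s=None):
    """world->cam matrix"""
    if "extrinsics" in im: return np.array(im["extrinsics"])
    T=np.eye(4);T[:3,:3]=R.from_quat(s["ee_rot"]).as_matrix();T[:3,3]=s["position"]
    return np.linalg.inv(T@np.array(im["T_tool_cam"]))
def back(im,E,px,z):
    d=np.array([(px[0]-im["cx"])/im["fx"],(px[1]-im["cy"])/im["fy"],1.])
    d=E[:3,:3].T@d; c=-E[:3,:3].T@E[:3,3]
    return c+d*(z-c[2])/d[2]
def proj(im,E,p):
    q=np.atleast_2d(p)@E[:3,:3].T+E[:3,3]
    return q[:,:2]/q[:,2:]*[im["fx"],im["fy"]]+[im["cx"],im["cy"]]
E
python3 - <<'E'
from h import *
im=imaging.get_image("top");E=cam(im)
for p in [(276,177),(319,185),(361,193)]: print(back(im,E,p,77).round(1))
print('dish',back(im,E,(318.1,189.5),19),'stand',back(im,E,(319.1,191.1),0))
c=im["frame"][125:250,230:410]
cv2.imwrite("pics/topc.png",cv2.resize(c,None,fx=4.4,fy=4.4,interpolation=cv2.INTER_CUBIC)[:,:,::-1])
w=imaging.get_image("wrist");print(w["fx"],w["cx"],w["cy"],np.round(w["T_tool_cam"],3).tolist())
for q in ["tape_1","teaspoon_1","spice_jar_2","mug_1","jar_1","pegs_1"]:
    d=models.tip_of(im,q); print(q,[(np.round(x["pixel"]),round(x["score"],2),back(im,E,x["pixel"],0).round()) for x in d[:2]])
E
```

```text
[607.1 108.9  77. ]
[588.3  20.   77. ]
[569.6 -66.3  77. ]
dish [589.23082932  21.4145317   19.        ] stand [588.94336644  19.04659846   0.        ]
321.0615795404446 318.40466046378987 200.37434806921624 [[-0.002, -0.954, -0.3, 76.463], [1.0, -0.002, 0.0, -0.244], [-0.001, -0.3, 0.954, -142.362], [0.0, 0.0, 0.0, 1.0]]
tape_1 [(array([280., 254.]), 0.88, array([451., 109.,   0.]))]
teaspoon_1 [(array([345., 253.]), 0.67, array([451., -34.,   0.]))]
spice_jar_2 [(array([407., 191.]), 0.6, array([ 584., -178.,    0.])), (array([318., 183.]), 0.5, array([607.,  22.,   0.]))]
mug_1 [(array([224., 147.]), 0.68, array([696., 234.,   0.]))]
jar_1 [(array([350., 144.]), 0.91, array([696., -55.,   0.]))]
pegs_1 [(array([300., 144.]), 0.56, array([699.,  59.,   0.])), (array([359., 197.]), 0.35, array([574., -69.,   0.]))]
```

View pics/topc.png

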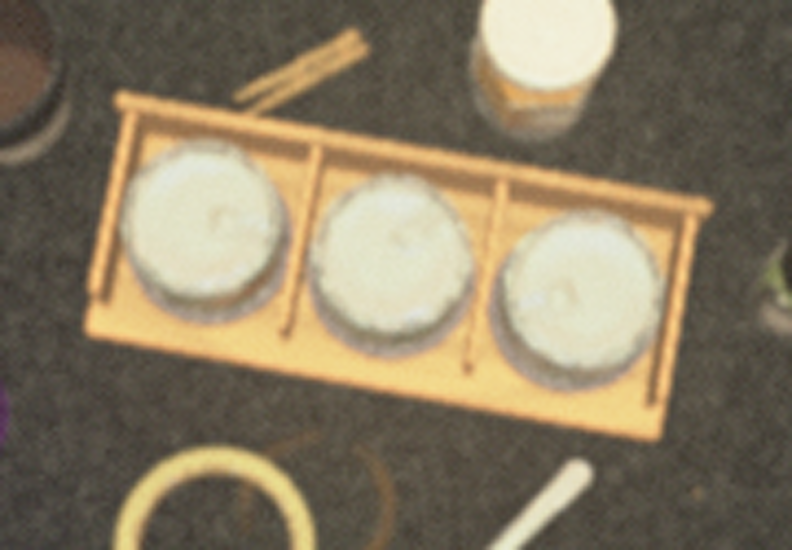

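The crop shows three bays with a tin in each, front edge at the bottom and yaw of about -12°. The labels can't be seen from above, so I'll bring the wrist camera round to the front.

```bash
cat >> h.py <<'E'
YAW=-0.207; 
def stand_R(yaw=None):
    return R.from_euler('z',YAW if yaw is None else yaw).as_matrix()
def tool_R(t=0,spin=0):
    """tool leaning t: z=(u sin t, -cos t), tool x toward stand -x; spin about tool z"""
    S=stand_R(); z=S@[np.sin(t),0,-np.cos(t)]; x=S@[-np.cos(t),0,-np.sin(t)]
    return R.from_matrix(np.c_[x,np.cross(z,x),z])*R.from_rotvec([0,0,spin])
def delta(pos,rot):
    s=arm.read_state(); r=R.from_quat(s["ee_rot"])
    return r.inv().apply(np.array(pos)-s["position"]).round(1), (r.inv()*rot).as_rotvec().round(3)
E
python3 - <<'E'
from h import *
S=stand_R();c=np.array([588,21,0.])
r=tool_R(0); s=arm.read_state()
print((R.from_quat(s["ee_rot"]).inv()*r).as_rotvec())
print(delta([400,300,250],r)); print(c+S@[-68,0,115],)
E
```

```text
[-3.16848052e-05 -3.23580251e-05  2.99681364e+00]
(array([272.2, 205.5, -18.7]), array([-0.   , -0.   ,  2.997]))
[521.45167132  34.97569139 115.        ]
```

Request:
arm_command:
  rows:
    - {"grip": 1, "linear": [54, 41, -10], "rot": [0, 0, 0.17]}
    - {"grip": 1, "linear": [109, 82, -20], "rot": [0, 0, 0.34]}
    - {"grip": 1, "linear": [163, 123, -20], "rot": [0, 0, 0.51]}
    - {"grip": 1, "linear": [218, 164, -20], "rot": [0, 0, 0.68]}
    - {"grip": 1, "linear": [272, 205, -20], "rot": [0, 0, 0.85]}
    - {"grip": 1, "linear": [272, 205, -20], "rot": [0, 0, 1.02]}
    - {"grip": 1, "linear": [272, 205, -20], "rot": [0, 0, 1.19]}
    - {"grip": 1, "linear": [272, 205, -20], "rot": [0, 0, 1.36]}
    - {"grip": 1, "linear": [272, 205, -20], "rot": [0, 0, 1.5]}

```text
clock: 2.02
position: [400.1, 300.3, 251.5]
ee_rot: [-0.599, 0.801, 0.0, 0.0]
contact_force: [-0.5, 0.2, -0.3]
gripper_width: 85.5
grasp_force: 0.0
```

Run:
```python
from h import *
c=np.array([588,21,0.])
print(delta(c+stand_R()@[-68,0,140],tool_R(0)));print(delta(c+stand_R()@[-68,0,115],tool_R(.6)));print(arm.read_state()["joints"])
```

```text
(array([ 220.3, -191.3,  111.4]), array([0.   , 0.   , 1.492]))
(array([ 220.3, -191.3,  136.4]), array([ 0.447, -0.483,  1.443]))
[ 9.68945882e-01  1.55955307e-01 -2.57487779e-01  1.47797435e-05
 -1.15700709e+00 -1.25519968e+00]
```

Request:
arm_command:
  rows:
    - {"grip": 1, "linear": [44, -38, 14], "rot": [0.045, -0.05, 0.15]}
    - {"grip": 1, "linear": [88, -76, 30], "rot": [0.09, -0.1, 0.29]}
    - {"grip": 1, "linear": [132, -115, 50], "rot": [0.13, -0.145, 0.43]}
    - {"grip": 1, "linear": [176, -153, 80], "rot": [0.18, -0.19, 0.58]}
    - {"grip": 1, "linear": [220, -191, 110], "rot": [0.22, -0.24, 0.72]}
    - {"grip": 1, "linear": [220, -191, 136], "rot": [0.27, -0.29, 0.87]}
    - {"grip": 1, "linear": [220, -191, 136], "rot": [0.31, -0.34, 1.01]}
    - {"grip": 1, "linear": [220, -191, 136], "rot": [0.36, -0.39, 1.15]}
    - {"grip": 1, "linear": [220, -191, 136], "rot": [0.4, -0.43, 1.3]}
    - {"grip": 1, "linear": [220, -191, 136], "rot": [0.447, -0.483, 1.443]}

```text
clock: 3.28
position: [537.0, -5.9, 150.5]
ee_rot: [-0.112, 0.966, -0.081, 0.217]
contact_force: [1.0, -1.2, 1.0]
gripper_width: 85.3
grasp_force: 0.0
```

Run:
```python
from h import *
s=arm.read_state();im=imaging.get_image("wrist");E=cam(im,s)
print(s["clock"],s["position"],s["joints"].round(2))
cv2.imwrite("pics/w1.png",im["frame"][::-1,::-1,::-1])
for q in ["stand_dish","tin_a_centre","tin_a_label"]:
    for d in models.tip_of(im,q):
        z={"stand_dish":19}.get(q,48); b=back(im,E,d["pixel"],z)
        print(q,round(d["score"],2),np.round(d["pixel"]),b.round(1),(stand_R().T@(b-[588,21,0])).round(1))
```

```text
3.275 [537.02645712  -5.91122028 150.52509216] [ 0.15  0.13 -0.96  1.36 -0.18 -2.81]
stand_dish 0.38 [455. 255.] [640.3 127.1  19. ] [ 29.4 114.5  19. ]
stand_dish 0.25 [274. 202.] [637.7 -62.3  19. ] [ 65.7 -71.3  19. ]
tin_a_centre 0.94 [357. 215.] [596.   17.7  48. ] [ 8.6 -1.6 48. ]
tin_a_label 0.91 [337. 181.] [566.9  -6.7  48. ] [-15.  -31.4  48. ]
```

View pics/w1.png

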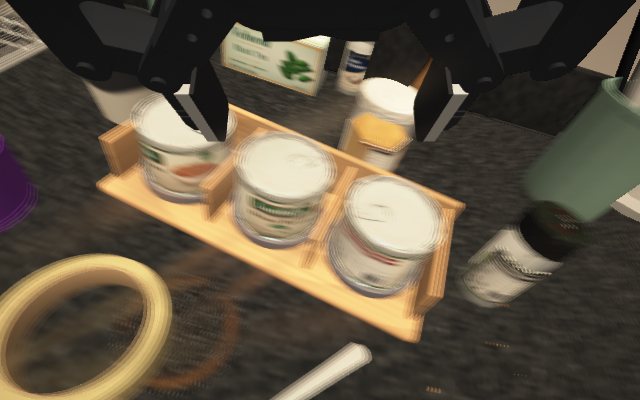

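The image shows all three tins with the front label partly visible on each: left (185,165), middle (285,190), right (385,230). It's motion-blurred, and the tilt is near a wrist singularity, so I'll use less tilt.

Run:
```python
from h import *
c=np.array([588,21,0.])
print(delta(c+stand_R()@[-60,0,130],tool_R(0.35)))
```

```text
(array([ 4.1, 45.5, 10.2]), array([-0.042,  0.109,  0.433]))
```

Request:
arm_command:
  rows:
    - {"grip": 1, "linear": [1, 11, 2], "rot": [-0.01, 0.03, 0.11]}
    - {"grip": 1, "linear": [2, 23, 5], "rot": [-0.02, 0.05, 0.22]}
    - {"grip": 1, "linear": [4, 45, 10], "rot": [-0.04, 0.11, 0.433]}
    - {"grip": 1, "linear": [4, 45, 10], "rot": [-0.04, 0.11, 0.433]}
    - {"grip": 1, "linear": [4, 45, 10], "rot": [-0.04, 0.11, 0.433]}
    - {"grip": 1, "linear": [4, 45, 10], "rot": [-0.04, 0.11, 0.433]}

```text
clock: 4.22
position: [528.9, 34.6, 129.9]
ee_rot: [0.1, 0.98, -0.019, 0.173]
contact_force: [0.6, -0.3, 0.4]
gripper_width: 85.2
grasp_force: 0.0
```

Run:
```python
from h import *
c=np.array([588,21,0.])
s=arm.read_state();print(s["joints"].round(2),s["joint_vel"].round(2))
print(delta(c+stand_R()@[-60,0,130],tool_R(0.35)))
```

```text
[ 0.43  0.19 -0.82  0.65 -0.34 -2.79] [-0.02 -0.   -0.01  0.01 -0.   -0.  ]
(array([-0.6, -1.2,  0.1]), array([-0.001, -0.001,  0.004]))
```

```bash
cat > look.py <<'E'
from h import *
import sys
s=arm.read_state();im=imaging.get_image("wrist");E=cam(im,s)
cv2.imwrite("pics/%s.png"%sys.argv[1],im["frame"][::-1,::-1,::-1])
np.savez("pics/%s.npz"%sys.argv[1],f=im["frame"],E=E,K=[im["fx"],im["fy"],im["cx"],im["cy"]])
print(s["clock"],s["position"].round(1))
for q in ["stand","stand_dish","tin_a_centre","tin_a_label"]:
    for d in models.tip_of(im,q):
        z={"stand_dish":19,"stand":0}.get(q,48); b=back(im,E,d["pixel"],z)
        print(q,round(d["score"],2),np.round(d["pixel"]),b.round(1),(stand_R().T@(b-[588,21,0])).round(1))
E
python3 look.py w2
```

```text
4.225 [528.9  34.6 129.9]
stand 0.38 [318. 242.] [641.5   9.8   0. ] [54.7  0.1  0. ]
tin_a_centre 0.97 [316. 242.] [594.8  18.7  48. ] [ 7.2 -0.8 48. ]
tin_a_centre 0.48 [534. 248.] [637.9 195.5  48. ] [ 12.9 181.   48. ]
tin_a_centre 0.47 [442. 207.] [577.5 119.3  48. ] [-30.5  94.   48. ]
tin_a_label 0.73 [281. 220.] [565.1  -3.2  48. ] [-17.5 -28.4  48. ]
```

View pics/w2.png

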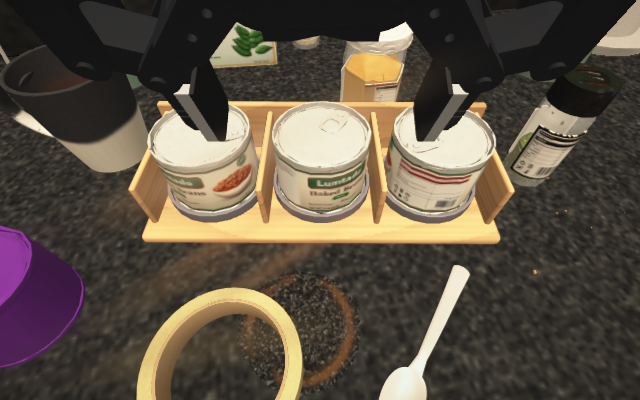

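The view is sharp and square to the stand. The left tin (205,165) shows the title and bowl near the front, the middle tin (320,165) has its title near the centre so it's turned aside, and the right tin (443,165) shows small print. Next I'll unwrap each wall to an angle map and check the stand pose with an overlay.

```bash
cat > unwrap.py <<'E'
from h import *
import sys
def load(n):
    d=np.load(f"pics/{n}.npz");K=d["K"];return d["f"],d["E"],dict(fx=K[0],fy=K[1],cx=K[2],cy=K[3])
C=np.array([588,21,0.])
def strip(n,y,C=C,span=90):
    f,E,im=load(n);S=stand_R()
    ph=np.radians(np.arange(-span,span+.1,.5)); z=np.arange(75,22,-.5)
    P,Z=np.meshgrid(ph,z)   # phi>0 toward stand -y (viewer's right)
    p=np.stack([-37.5*np.cos(P),y-37.5*np.sin(P),Z],-1).reshape(-1,3)@S.T+C
    q=proj(im,E,p).reshape(*P.shape,2).astype(np.float32)
    return cv2.remap(f,q[...,0],q[...,1],cv2.INTER_LINEAR)
def overlay(n,C=C):
    f,E,im=load(n);S=stand_R();o=f.copy()
    a=np.linspace(0,2*np.pi,90)
    for y in (92,0,-92):
        for z,r in((77,37.5),(25,42.5)):
            p=np.c_[r*np.cos(a),y+r*np.sin(a),0*a+z]@S.T+C
            cv2.polylines(o,[proj(im,E,p).round().astype(np.int32)],1,(255,0,0),1)
    p=np.array([[-56,146,0],[-56,-146,0],[56,-146,0],[56,146,0]])@S.T+C
    cv2.polylines(o,[proj(im,E,p).round().astype(np.int32)],1,(0,255,0),1)
    return o[::-1,::-1]
if __name__=="__main__":
    n=sys.argv[1]
    o=overlay(n)[80:260,120:520]; o=cv2.resize(o,(560,252))
    rows=[o]
    for y in (92,0,-92):
        s=cv2.resize(strip(n,y),(560,112))
        for k in range(-90,91,30):
            cv2.line(s,(int((k+90)/180*560),0),(int((k+90)/180*560),8 if k else 111),(255,0,255),1)
        rows.append(s)
    cv2.imwrite(f"pics/{n}_u.png",np.vstack(rows)[:,:,::-1])
E
python3 unwrap.py w2
```

```text
(no output)
```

View pics/w2_u.png

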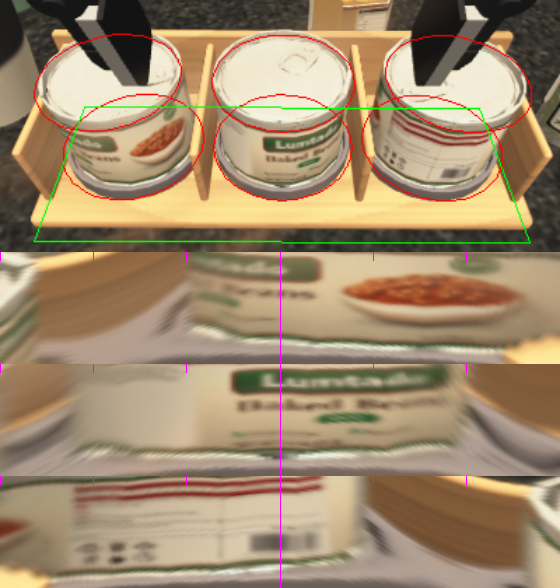

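Bowl and title orders make the left tin the square one (panel middle near 0–15° with this rough pose). The middle tin's title is at about +20°, so its panel is at about +65°; the right tin's panel is at about -145°. I'll look from straight in front of the left tin for a reference and fix the stand pose.

Request:
arm_command:
  rows:
    - {"grip": 1, "linear": [0, 46, 0], "rot": [0, 0, 0]}
    - {"grip": 1, "linear": [0, 92, 0], "rot": [0, 0, 0]}
    - {"grip": 1, "linear": [0, 92, 0], "rot": [0, 0, 0]}
    - {"grip": 1, "linear": [0, 92, 0], "rot": [0, 0, 0]}

```text
clock: 4.97
position: [547.4, 123.2, 129.4]
ee_rot: [0.101, 0.98, -0.02, 0.172]
contact_force: [0.4, 0.1, 0.7]
gripper_width: 85.2
grasp_force: 0.0
```

```bash
python3 look.py w3
python3 - <<'E'
from unwrap import *
import unwrap
# fit C,yaw: white tin tops & stand edges are hard; use reprojection-consistency between w2 and w3 + rim edges
import h
from scipy.optimize import minimize
def score(p,verbose=0):
    h.YAW=p[2];S=stand_R();Cc=np.array([p[0],p[1],0]);tot=0
    a=np.radians(np.arange(100,261,4)) # front half
    for n,ys in(("w2",(92,0,-92)),("w3",(92,0))):
        f,E,im=load(n);g=cv2.GaussianBlur(cv2.cvtColor(f,cv2.COLOR_RGB2GRAY),(0,0),1.).astype(np.float32)
        gx=cv2.Sobel(g,cv2.CV_32F,1,0);gy=cv2.Sobel(g,cv2.CV_32F,0,1);m=np.minimum(np.hypot(gx,gy),120)
        m=cv2.GaussianBlur(m,(0,0),1.2)
        for e0,e1 in(((-56,-146,0),(-56,146,0)),):
            t=np.linspace(.15,.85,150)[:,None];q=proj(im,E,(np.array(e0)*(1-t)+np.array(e1)*t)@S.T+Cc).astype(np.float32)
            tot+=3*cv2.remap(m,q[:,:1],q[:,1:],1).mean()
        for y in ys:
          for z,r in((25,42.5),):
            q=proj(im,E,np.c_[r*np.cos(a),y+r*np.sin(a),0*a+z]@S.T+Cc).astype(np.float32)
            tot+=cv2.remap(m,q[:,:1],q[:,1:],1).mean()
    return -tot
best=min(((score([588+du*np.cos(-.2)+dv*.2,21-du*.2+dv,yw]),588+du*np.cos(-.2)+dv*.2,21-du*.2+dv,yw) for du in np.arange(-4,14.1,1) for dv in np.arange(-6,6.1,1) for yw in np.arange(-.23,-.18,.008)))
print(best); r=minimize(score,best[1:],method="Nelder-Mead",options=dict(initial_simplex=np.array(best[1:])+np.array([[0,0,0],[1,0,0],[0,1,0],[0,0,.006]])));print(r.x,r.fun)
h.YAW=r.x[2];Cc=np.array([r.x[0],r.x[1],0])
o=[cv2.resize(overlay(n,Cc)[80:280],(640,200)) for n in("w2","w3")]
s=[cv2.resize(strip("w3",92,Cc),(640,90)),cv2.resize(strip("w2",0,Cc),(640,90))]
for x in s: x[:,320]=(255,0,255)
cv2.imwrite("pics/fit.png",np.vstack(o+s)[:,:,::-1])
E
```

```text
4.975 [547.4 123.2 129.4]
tin_a_centre 0.93 [207. 242.] [594.1  19.2  48. ] [ 6.3 -0.5 48. ]
tin_a_label 0.97 [163. 218.] [563.3  -3.8  48. ] [-19.1 -29.3  48. ]
(np.float32(-1128.2028), np.float64(598.5807323562536), np.float64(17.8), np.float64(-0.206))
[ 5.98644211e+02  1.81002299e+01 -2.08994437e-01] -1129.778076171875
```

View pics/fit.png

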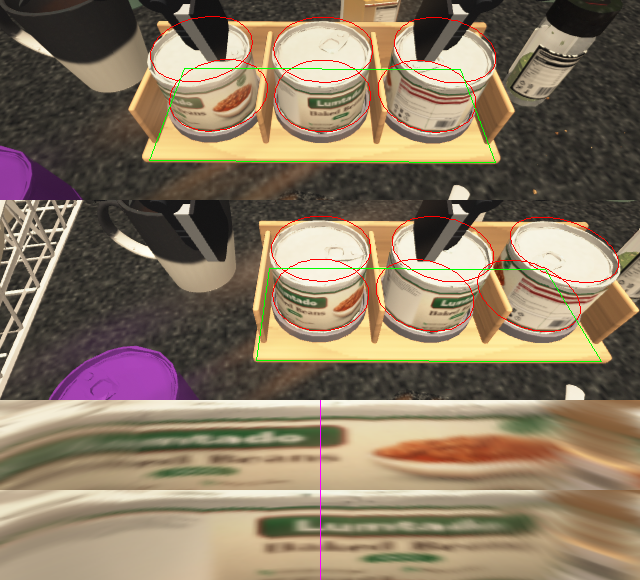

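The left tin, seen square on, has its patch from -71° to 8° and its bowl from 15° to 67°. Its panel middle is at about -2°, so it's the one to leave alone. The middle tin's patch runs from -17° to 62°, so it needs about 54° clockwise from above. The tin tops put the stand centre at about (592,19.5). I'll press both fingertips on the rim of the middle tin and twist.

```bash
sed -i 's/^YAW=.*/YAW=-0.207; CC=np.array([592,19.5,0])/' h.py; sed -i 's/^C=np.*/C=CC/' unwrap.py
python3 - <<'E'
from h import *
print(delta(CC+[0,0,110],tool_R(0,-0.9)))
E
```

```text
(array([-53.7, -92.1,  41. ]), array([-0.16 ,  0.324, -0.889]))
```

Request:
arm_command:
  rows:
    - {"grip": 0.7, "linear": [-7, -30, -10], "rot": [-0.03, 0.06, -0.16]}
    - {"grip": 0.7, "linear": [-20, -60, 0], "rot": [-0.06, 0.12, -0.32]}
    - {"grip": 0.7, "linear": [-40, -92, 10], "rot": [-0.09, 0.18, -0.48]}
    - {"grip": 0.7, "linear": [-54, -92, 25], "rot": [-0.12, 0.24, -0.64]}
    - {"grip": 0.7, "linear": [-54, -92, 41], "rot": [-0.16, 0.324, -0.8]}
    - {"grip": 0.7, "linear": [-54, -92, 41], "rot": [-0.16, 0.324, -0.889]}
    - {"grip": 0.7, "linear": [-54, -92, 41], "rot": [-0.16, 0.324, -0.889]}
    - {"grip": 0.7, "linear": [-54, -92, 41], "rot": [-0.16, 0.324, -0.889]}

```text
clock: 6.22
position: [593.3, 20.1, 109.7]
ee_rot: [-0.339, 0.941, 0.0, 0.0]
contact_force: [0.5, 0.0, -0.4]
gripper_width: 59.3
grasp_force: 0.0
```

Run:
```python
from h import *
s=arm.read_state();print(s["joints"].round(2),s["contact_force"],s["gripper_width"])
print(delta(CC+[0,0,84],tool_R(0,-0.9)))
```

```text
[ 0.31  0.44 -0.23 -0.   -0.9  -1.19] [ 0.49296001  0.02256886 -0.35948018] 59.34673576374439
(array([ 1.4,  0.4, 25.7]), array([-0.   ,  0.001, -0.002]))
```

Request:
arm_command:
  rows:
    - {"grip": 0.7, "linear": [0, 0, 15], "rot": [0, 0, 0]}
    - {"grip": 0.7, "linear": [0, 0, 26], "rot": [0, 0, 0]}
    - {"grip": 0.7, "linear": [0, 0, 30], "rot": [0, 0, 0]}
    - {"grip": 0.7, "linear": [0, 0, 32], "rot": [0, 0, 0]}
    - {"grip": 0.7, "linear": [0, 0, 32], "rot": [0, 0, 0]}

```text
clock: 6.85
position: [592.7, 20.6, 78.1]
ee_rot: [-0.34, 0.94, 0.0, 0.0]
contact_force: [-0.4, 0.1, 0.4]
gripper_width: 59.6
grasp_force: 0.0
```

Request:
arm_command:
  rows:
    - {"grip": 0.7, "linear": [0, 0, 2], "rot": [0, 0, 0]}
    - {"grip": 0.7, "linear": [0, 0, 2], "rot": [0, 0, 0]}
    - {"grip": 0.7, "linear": [0, 0, 3], "rot": [0, 0, 0]}
    - {"grip": 0.7, "linear": [0, 0, 3], "rot": [0, 0, 0]}

```text
clock: 7.35
position: [592.6, 20.5, 75.0]
ee_rot: [-0.34, 0.94, 0.0, 0.0]
contact_force: [-1.1, 0.7, 0.0]
gripper_width: 59.6
grasp_force: 0.0
```

Request:
arm_command:
  rows:
    - {"grip": 0.7, "linear": [0, 0, 1], "rot": [0, 0, 0]}
    - {"grip": 0.7, "linear": [0, 0, 1], "rot": [0, 0, 0]}
    - {"grip": 0.7, "linear": [0, 0, 2], "rot": [0, 0, 0]}
    - {"grip": 0.7, "linear": [0, 0, 2], "rot": [0, 0, 0]}

```text
clock: 7.85
position: [592.6, 20.5, 72.9]
ee_rot: [-0.34, 0.94, 0.0, 0.0]
contact_force: [-0.0, 0.3, 0.2]
gripper_width: 60.0
grasp_force: 0.0
```

Request:
arm_command:
  rows:
    - {"grip": 0.7, "linear": [0, 0, 1], "rot": [0, 0, 0]}
    - {"grip": 0.7, "linear": [0, 0, 1], "rot": [0, 0, 0]}
    - {"grip": 0.7, "linear": [0, 0, 1.5], "rot": [0, 0, 0]}
    - {"grip": 0.7, "linear": [0, 0, 1.5], "rot": [0, 0, 0]}

```text
clock: 8.35
position: [592.7, 20.5, 72.0]
ee_rot: [-0.34, 0.94, -0.0, 0.0]
contact_force: [-0.9, -0.3, 4.4]
gripper_width: 59.2
grasp_force: 2.0
```

Request:
arm_command:
  rows:
    - {"grip": 0.7, "linear": [0, 0, 0.8], "rot": [0, 0, 0]}
    - {"grip": 0.7, "linear": [0, 0, 0.8], "rot": [0, 0, 0]}
    - {"grip": 0.7, "linear": [0, 0, 1], "rot": [0, 0, 0.05]}
    - {"grip": 0.7, "linear": [0, 0, 1], "rot": [0, 0, 0.1]}
    - {"grip": 0.7, "linear": [0, 0, 1], "rot": [0, 0, 0.15]}

```text
clock: 8.98
position: [592.8, 20.8, 72.0]
ee_rot: [-0.268, 0.963, -0.0, 0.001]
contact_force: [-3.0, 2.2, 9.1]
gripper_width: 60.0
grasp_force: 4.5
```

```bash
python3 -c "
from h import *
s=arm.read_state();print(s['contact_force'],s['wrist_torque'],s['position'])"
```

```text
[-2.97744856  2.22858041  9.07971514] [0.41834935 1.00732311 0.08783898] [592.80664034  20.76738928  71.98184665]
```

Request:
arm_command:
  rows:
    - {"grip": 0.7, "linear": [0, 0, 0.7], "rot": [0, 0, 0.06]}
    - {"grip": 0.7, "linear": [0, 0, 0.7], "rot": [0, 0, 0.14]}
    - {"grip": 0.7, "linear": [0, 0, 0.7], "rot": [0, 0, 0.22]}
    - {"grip": 0.7, "linear": [0, 0, 0.7], "rot": [0, 0, 0.3]}
    - {"grip": 0.7, "linear": [0, 0, 0.7], "rot": [0, 0, 0.4]}
    - {"grip": 0.7, "linear": [0, 0, 0.7], "rot": [0, 0, 0.5]}
    - {"grip": 0.7, "linear": [0, 0, 0.7], "rot": [0, 0, 0.6]}
    - {"grip": 0.7, "linear": [0, 0, 0.7], "rot": [0, 0, 0.7]}
    - {"grip": 0.7, "linear": [0, 0, 0.7], "rot": [0, 0, 0.76]}
    - {"grip": 0.7, "linear": [0, 0, 0.7], "rot": [0, 0, 0.76]}

```text
clock: 10.22
position: [593.5, 21.5, 72.0]
ee_rot: [0.108, 0.994, 0.001, 0.001]
contact_force: [-4.1, 3.8, 11.2]
gripper_width: 59.7
grasp_force: 5.6
```

```bash
python3 -c "
from h import *
s=arm.read_state();print(s['contact_force'],s['wrist_torque'],s['position'])"
```

```text
[-4.09953411  3.77125524 11.18089197] [ 0.92781575  1.08307466 -0.07076064] [593.47633917  21.46858448  71.95054668]
```

Request:
arm_command:
  rows:
    - {"grip": 0.7, "linear": [0, 0, -5], "rot": [0, 0, 0]}
    - {"grip": 0.7, "linear": [0, 0, -30], "rot": [0, 0, 0]}
    - {"grip": 0.7, "linear": [0, 0, -60], "rot": [0, 0, 0]}

```text
clock: 10.6
position: [591.9, 20.3, 129.3]
ee_rot: [0.108, 0.994, -0.0, -0.001]
contact_force: [0.4, -0.2, -0.0]
gripper_width: 59.9
grasp_force: 0.0
```

Run:
```python
from h import *
print(delta(CC+stand_R()@[-62,-46,130],tool_R(.35)))
```

```text
(array([ 61.3, -47.3,  -0.5]), array([-0.003, -0.352, -0.009]))
```

Request:
arm_command:
  rows:
    - {"grip": 0.7, "linear": [20, -16, -5], "rot": [0, -0.12, 0]}
    - {"grip": 0.7, "linear": [40, -32, -5], "rot": [0, -0.24, 0]}
    - {"grip": 0.7, "linear": [61, -47, 0], "rot": [0, -0.352, -0.01]}
    - {"grip": 0.7, "linear": [61, -47, 0], "rot": [0, -0.352, -0.01]}
    - {"grip": 0.7, "linear": [61, -47, 0], "rot": [0, -0.352, -0.01]}

```text
clock: 11.22
position: [521.2, -13.2, 129.1]
ee_rot: [0.101, 0.98, -0.019, 0.173]
contact_force: [1.3, -0.1, 0.0]
gripper_width: 60.0
grasp_force: 0.0
```

```bash
python3 look.py w4; python3 unwrap.py w4
python3 - <<'E'
from unwrap import *
# correlate colour strips of middle (w4) against left reference (w3)
def feat(n,y,a): 
    s=cv2.cvtColor(strip(n,y),cv2.COLOR_RGB2LAB).astype(np.float32)[:,:,1:]
    return s[10:95,int((a[0]+90)*2):int((a[1]+90)*2)]
for n,y in(("w2",0),("w4",0)):
    s=feat(n,y,(-90,90))
    r=feat("w3",92,(-60,60)).copy()
    best=[]
    for d in range(-60,61):
        a0,a1=max(-60,-60+d),min(60,60+d)      # target range
        A=feat(n,y,(a0,a1));B=feat("w3",92,(a0-d,a1-d))
        best.append((float(np.corrcoef(A.ravel(),B.ravel())[0,1]),d))
    print(n,sorted(best)[-4:])
E
```

```text
11.225 [521.2 -13.2 129.1]
tin_a_centre 0.87 [378. 239.] [592.9  21.3  48. ] [ 4.7  1.3 48. ]
tin_a_centre 0.71 [507. 206.] [578.2 118.9  48. ] [-29.7  93.8  48. ]
tin_a_label 0.74 [380. 202.] [555.3  26.3  48. ] [-33.1  -1.5  48. ]
tin_a_label 0.4 [508. 207.] [579.3 119.2  48. ] [-28.7  94.3  48. ]
w2 [(0.8928134828677492, 53), (0.8932895903410474, 50), (0.8935012060449283, 52), (0.8937760572123982, 51)]
w4 [(0.9511353808702468, 6), (0.9577149737549118, 5), (0.9578532486848812, 3), (0.9607992192872288, 4)]
```

View pics/w4_u.png

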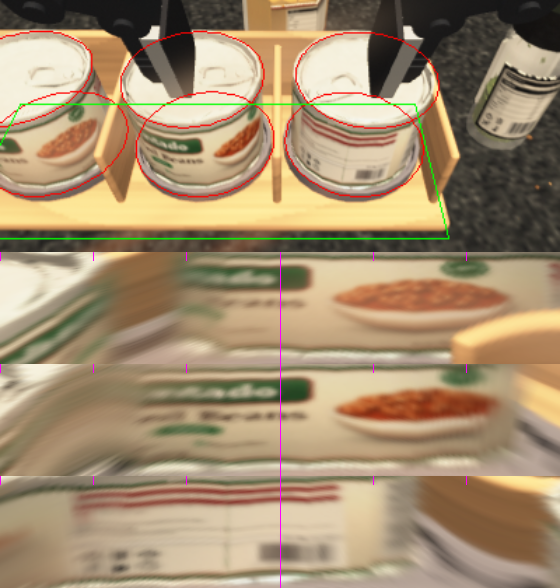

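The middle tin turned about 47° as intended and now shows title left and bowl right (0 to +4° left over). The right tin still shows small print. It needs about 147° counter-clockwise, so I'll do it next the same way.

Run:
```python
from h import *
print(delta(CC+stand_R()@[0,-92,100],tool_R(0,0.05)),arm.read_state()["joints"].round(2))
```

```text
(array([-45.5, -47.5,  49.1]), array([0.008, 0.353, 0.05 ])) [ 0.33  0.18 -0.83  0.62 -0.31 -2.68]
```

Request:
arm_command:
  rows:
    - {"grip": 0.7, "linear": [0, -15, -5], "rot": [0, 0.12, 0.02]}
    - {"grip": 0.7, "linear": [-15, -30, 10], "rot": [0, 0.24, 0.03]}
    - {"grip": 0.7, "linear": [-45.5, -47.5, 30], "rot": [0.008, 0.353, 0.05]}
    - {"grip": 0.7, "linear": [-45.5, -47.5, 49], "rot": [0.008, 0.353, 0.05]}
    - {"grip": 0.7, "linear": [-45.5, -47.5, 49], "rot": [0.008, 0.353, 0.05]}
    - {"grip": 0.7, "linear": [-45.5, -47.5, 49], "rot": [0.008, 0.353, 0.05]}

```text
clock: 12.22
position: [570.3, -70.7, 99.5]
ee_rot: [0.128, 0.992, -0.001, -0.001]
contact_force: [-0.8, -0.4, 0.4]
gripper_width: 59.7
grasp_force: 0.0
```

Run:
```python
from h import *
print(delta(CC+stand_R()@[0,-92,73],tool_R(0,0.05)),arm.read_state()["joints"].round(2))
```

```text
(array([-2.7,  0.9, 26.5]), array([-0.001, -0.002,  0.001])) [ 0.16  0.43 -0.29  0.   -0.86 -1.99]
```

Request:
arm_command:
  rows:
    - {"grip": 0.7, "linear": [-2.5, 1, 15], "rot": [0, 0, 0]}
    - {"grip": 0.7, "linear": [-2.5, 1, 24], "rot": [0, 0, 0]}
    - {"grip": 0.7, "linear": [-2.5, 1, 26], "rot": [0, 0, 0]}
    - {"grip": 0.7, "linear": [-2.5, 1, 27.5], "rot": [0, 0, 0]}
    - {"grip": 0.7, "linear": [-2.5, 1, 28.5], "rot": [0, 0, 0]}
    - {"grip": 0.7, "linear": [-2.5, 1, 28.5], "rot": [0, 0, 0]}

```text
clock: 12.98
position: [574.3, -70.7, 72.0]
ee_rot: [0.128, 0.992, -0.0, -0.0]
contact_force: [-2.9, 0.4, 4.7]
gripper_width: 60.0
grasp_force: 2.6
```

Request:
arm_command:
  rows:
    - {"grip": 0.7, "linear": [0, 0, 1.2], "rot": [0, 0, 0]}
    - {"grip": 0.7, "linear": [0, 0, 1.8], "rot": [0, 0, -0.06]}
    - {"grip": 0.7, "linear": [0, 0, 1.8], "rot": [0, 0, -0.15]}
    - {"grip": 0.7, "linear": [0, 0, 1.8], "rot": [0, 0, -0.26]}
    - {"grip": 0.7, "linear": [0, 0, 1.8], "rot": [0, 0, -0.38]}
    - {"grip": 0.7, "linear": [0, 0, 1.8], "rot": [0, 0, -0.5]}
    - {"grip": 0.7, "linear": [0, 0, 1.8], "rot": [0, 0, -0.62]}
    - {"grip": 0.7, "linear": [0, 0, 1.8], "rot": [0, 0, -0.74]}
    - {"grip": 0.7, "linear": [0, 0, 1.8], "rot": [0, 0, -0.86]}
    - {"grip": 0.7, "linear": [0, 0, 1.8], "rot": [0, 0, -0.98]}

```text
clock: 14.22
position: [577.1, -70.1, 72.0]
ee_rot: [-0.356, 0.934, -0.001, 0.003]
contact_force: [0.0, 2.0, 9.3]
gripper_width: 59.9
grasp_force: 4.8
```

Request:
arm_command:
  rows:
    - {"grip": 0.7, "linear": [0, 0, 0.2], "rot": [0, 0, -0.12]}
    - {"grip": 0.7, "linear": [0, 0, 0.2], "rot": [0, 0, -0.25]}
    - {"grip": 0.7, "linear": [0, 0, 0.2], "rot": [0, 0, -0.38]}
    - {"grip": 0.7, "linear": [0, 0, 0.2], "rot": [0, 0, -0.51]}
    - {"grip": 0.7, "linear": [0, 0, 0.2], "rot": [0, 0, -0.64]}
    - {"grip": 0.7, "linear": [0, 0, 0.2], "rot": [0, 0, -0.77]}
    - {"grip": 0.7, "linear": [0, 0, 0.2], "rot": [0, 0, -0.9]}
    - {"grip": 0.7, "linear": [0, 0, 0.2], "rot": [0, 0, -1.03]}
    - {"grip": 0.7, "linear": [0, 0, 0.2], "rot": [0, 0, -1.16]}
    - {"grip": 0.7, "linear": [0, 0, 0.2], "rot": [0, 0, -1.16]}

```text
clock: 15.48
position: [577.0, -70.2, 72.0]
ee_rot: [0.809, -0.587, 0.002, -0.001]
contact_force: [-0.4, 2.3, 11.2]
gripper_width: 60.1
grasp_force: 5.1
```

Request:
arm_command:
  rows:
    - {"grip": 0.7, "linear": [0, 0, 0], "rot": [0, 0, -0.12]}
    - {"grip": 0.7, "linear": [0, 0, 0], "rot": [0, 0, -0.24]}
    - {"grip": 0.7, "linear": [0, 0, 0], "rot": [0, 0, -0.34]}
    - {"grip": 0.7, "linear": [0, 0, 0], "rot": [0, 0, -0.4]}
    - {"grip": 0.7, "linear": [0, 0, 0], "rot": [0, 0, -0.4]}
    - {"grip": 0.7, "linear": [0, 0, -5], "rot": [0, 0, -0.4]}
    - {"grip": 0.7, "linear": [0, 0, -30], "rot": [0, 0, -0.4]}
    - {"grip": 0.7, "linear": [0, 0, -60], "rot": [0, 0, -0.4]}

```text
clock: 16.48
position: [573.5, -70.9, 128.8]
ee_rot: [0.909, -0.416, -0.001, 0.001]
contact_force: [0.8, -0.3, -0.6]
gripper_width: 59.4
grasp_force: 0.0
```

Run:
```python
from h import *
print(delta(CC+stand_R()@[-62,-92,130],tool_R(.35)),delta(CC+stand_R()@[-62,-92,130],tool_R(.0,-1.2)))
```

```text
(array([-49.9,  37.7,  -1. ]), array([ 0.438, -0.15 ,  2.457])) (array([-49.9,  37.7,  -1. ]), array([ 4.00e-03, -1.00e-03,  1.29e+00]))
```

Request:
arm_command:
  rows:
    - {"grip": 0.7, "linear": [-10, 8, -4], "rot": [0, 0, 0.17]}
    - {"grip": 0.7, "linear": [-20, 15, -4], "rot": [0, 0, 0.34]}
    - {"grip": 0.7, "linear": [-30, 23, -4], "rot": [0, 0, 0.51]}
    - {"grip": 0.7, "linear": [-40, 30, -4], "rot": [0, 0, 0.68]}
    - {"grip": 0.7, "linear": [-50, 38, -2], "rot": [0, 0, 0.85]}
    - {"grip": 0.7, "linear": [-50, 38, -1], "rot": [0, 0, 1.02]}
    - {"grip": 0.7, "linear": [-50, 38, -1], "rot": [0, 0, 1.19]}
    - {"grip": 0.7, "linear": [-50, 38, -1], "rot": [0, 0, 1.36]}
    - {"grip": 0.7, "linear": [-50, 38, -1], "rot": [0, 0, 1.5]}

```text
clock: 17.6
position: [512.6, -57.9, 129.9]
ee_rot: [-0.379, 0.925, 0.0, -0.001]
contact_force: [-0.1, -0.2, -0.2]
gripper_width: 59.4
grasp_force: 0.0
```

Run:
```python
from h import *
print(delta(CC+stand_R()@[-62,-92,130],tool_R(.35)))
```

```text
(array([ 0. ,  0.2, -0.1]), array([ 0.172, -0.323,  0.975]))
```

Request:
arm_command:
  rows:
    - {"grip": 0.7, "linear": [0, 0, 0], "rot": [0.03, -0.055, 0.163]}
    - {"grip": 0.7, "linear": [0, 0, 0], "rot": [0.057, -0.108, 0.325]}
    - {"grip": 0.7, "linear": [0, 0, 0], "rot": [0.086, -0.16, 0.488]}
    - {"grip": 0.7, "linear": [0, 0, 0], "rot": [0.115, -0.215, 0.65]}
    - {"grip": 0.7, "linear": [0, 0, 0], "rot": [0.143, -0.27, 0.81]}
    - {"grip": 0.7, "linear": [0, 0, 0], "rot": [0.172, -0.323, 0.975]}
    - {"grip": 0.7, "linear": [0, 0, 0], "rot": [0.172, -0.323, 0.975]}
    - {"grip": 0.7, "linear": [0, 0, 0], "rot": [0.172, -0.323, 0.975]}

```text
clock: 18.6
position: [511.6, -58.2, 129.6]
ee_rot: [0.099, 0.98, -0.018, 0.173]
contact_force: [0.4, 0.8, -0.1]
gripper_width: 59.7
grasp_force: 0.0
```

```bash
python3 look.py w5
```

```text
18.6 [511.6 -58.2 129.6]
stand_dish 0.66 [625. 244.] [666.7 207.8  19. ] [ 38.6 199.   19. ]
tin_a_label 0.81 [442. 203.] [556.   26.3  48. ] [-32.4  -1.4  48. ]
```

Request:
arm_command:
  rows:
    - {"grip": 0.7, "linear": [0, 46, 0], "rot": [0, 0, 0]}
    - {"grip": 0.7, "linear": [0, 92, 0], "rot": [0, 0, 0]}
    - {"grip": 0.7, "linear": [0, 92, 0], "rot": [0, 0, 0]}
    - {"grip": 0.7, "linear": [0, 92, 0], "rot": [0, 0, 0]}

```text
clock: 19.35
position: [531.2, 32.4, 130.0]
ee_rot: [0.099, 0.98, -0.017, 0.173]
contact_force: [0.6, -0.3, 0.7]
gripper_width: 60.0
grasp_force: 0.0
```

```bash
python3 look.py w6
cat > corr.py <<'E'
from unwrap import *
def feat(n,y,a,dy):
    s=cv2.cvtColor(strip(n,y,CC+stand_R()@[dy[0],dy[1],0]),cv2.COLOR_RGB2LAB).astype(np.float32)[:,:,1:]
    return s[10:95,int((a[0]+90)*2):int((a[1]+90)*2)]
def cmpr(n,y,ref=("w3",92),R_=range(-60,61)):
    b=[]
    for d in R_:
        a0,a1=max(-55,-55+d),min(55,55+d)
        b.append((round(float(np.corrcoef(feat(n,y,(a0,a1),(0,0)).ravel(),feat(*ref,(a0-d,a1-d),(0,0)).ravel())[0,1]),3),d))
    return sorted(b)[-4:]
if __name__=="__main__":
    import sys
    for a in sys.argv[1:]:
        n,y=a.split(":"); print(a,cmpr(n,int(y)))
E
python3 corr.py w5:-92 w6:0
python3 - <<'E'
from unwrap import *
rows=[]
for n,y in(("w3",92),("w6",0),("w5",-92)):
    s=cv2.resize(strip(n,y),(560,112));s[:,280]=(255,0,255);rows.append(s)
rows.append(cv2.resize(overlay("w6")[60:280],(560,192)))
cv2.imwrite("pics/cmp.png",np.vstack(rows)[:,:,::-1])
E
```

```text
19.35 [531.2  32.4 130. ]
stand_dish 0.57 [204. 237.] [597.9 -91.   19. ] [  32.7 -107.5   19. ]
tin_a_centre 0.82 [319. 237.] [591.5  20.5  48. ] [ 3.5  0.3 48. ]
tin_a_label 0.69 [317. 200.] [554.7  26.1  48. ] [-33.6  -1.9  48. ]
w5:-92 [(0.986, -2), (0.99, -5), (0.993, -3), (0.995, -4)]
w6:0 [(0.984, 1), (0.991, 2), (0.991, 4), (0.994, 3)]
```

View pics/cmp.png

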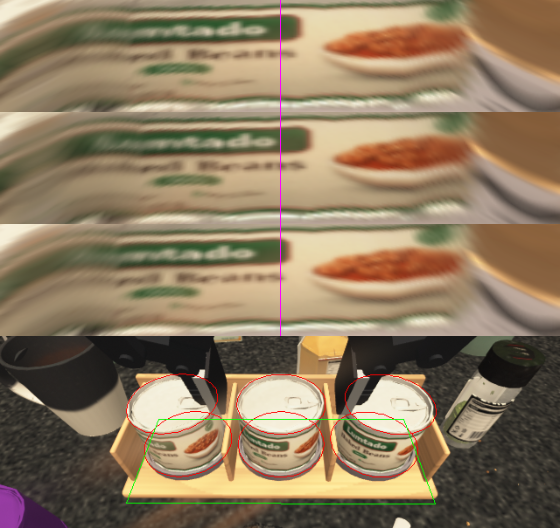

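Relative to the untouched left tin (≈0°), the middle is at +3° and the right at -4°. All three show title left and bowl right. I'll trim both with small twists.

Run:
```python
from h import *
print(delta(CC+[0,0,95],tool_R(0,0)))
```

```text
(array([-46.2,   0.3,  54.4]), array([0.001, 0.35 , 0.004]))
```

Request:
arm_command:
  rows:
    - {"grip": 0.7, "linear": [0, 0, -5], "rot": [0, 0.12, 0]}
    - {"grip": 0.7, "linear": [-15, 0, 10], "rot": [0, 0.24, 0]}
    - {"grip": 0.7, "linear": [-46, 0, 35], "rot": [0, 0.35, 0]}
    - {"grip": 0.7, "linear": [-46, 0, 54], "rot": [0, 0.35, 0]}
    - {"grip": 0.7, "linear": [-46, 0, 54], "rot": [0, 0.35, 0]}
    - {"grip": 0.7, "linear": [-46, 0, 54], "rot": [0, 0.35, 0]}

```text
clock: 20.35
position: [590.2, 19.6, 95.4]
ee_rot: [0.101, 0.995, -0.0, -0.0]
contact_force: [-0.2, 0.5, -0.4]
gripper_width: 59.5
grasp_force: 0.0
```

Run:
```python
from h import *
print(delta(CC+[0,0,71],tool_R(0,0)))
```

```text
(array([-1.8,  0.2, 24.4]), array([-0.   , -0.   ,  0.005]))
```

Request:
arm_command:
  rows:
    - {"grip": 0.7, "linear": [-2, 0, 15], "rot": [0, 0, 0]}
    - {"grip": 0.7, "linear": [-2, 0, 22], "rot": [0, 0, 0]}
    - {"grip": 0.7, "linear": [-2, 0, 24], "rot": [0, 0, 0]}
    - {"grip": 0.7, "linear": [-2, 0, 25.5], "rot": [0, 0, 0]}
    - {"grip": 0.7, "linear": [-2, 0, 25.5], "rot": [0, 0, 0]}
    - {"grip": 0.7, "linear": [-2, 0, 25.5], "rot": [0, 0, 0.03]}
    - {"grip": 0.7, "linear": [-2, 0, 25.5], "rot": [0, 0, 0.06]}
    - {"grip": 0.7, "linear": [-2, 0, 25.5], "rot": [0, 0, 0.08]}
    - {"grip": 0.7, "linear": [-2, 0, 25.5], "rot": [0, 0, 0.08]}
    - {"grip": 0.7, "linear": [-2, 0, 15], "rot": [0, 0, 0.08]}

```text
clock: 21.6
position: [593.0, 19.8, 80.4]
ee_rot: [0.14, 0.99, 0.0, -0.0]
contact_force: [-0.2, -0.8, 0.4]
gripper_width: 60.1
grasp_force: 0.0
```

Run:
```python
from h import *
print(arm.read_state()["position"],delta(CC+stand_R()@[0,-92,95],tool_R(0,0)))
```

```text
[593.04795482  19.78537054  80.41364672] (array([ -5.9, -92.3, -14.6]), array([ 0.   , -0.   , -0.075]))
```

Request:
arm_command:
  rows:
    - {"grip": 0.7, "linear": [0, 0, -16], "rot": [0, 0, 0]}
    - {"grip": 0.7, "linear": [-3, -46, -18], "rot": [0, 0, -0.04]}
    - {"grip": 0.7, "linear": [-6, -92, -15], "rot": [0, 0, -0.075]}
    - {"grip": 0.7, "linear": [-6, -92, -15], "rot": [0, 0, -0.075]}
    - {"grip": 0.7, "linear": [-6, -92, 0], "rot": [0, 0, -0.075]}
    - {"grip": 0.7, "linear": [-6, -92, 6], "rot": [0, 0, -0.075]}

```text
clock: 22.35
position: [573.5, -69.7, 72.9]
ee_rot: [0.103, 0.995, 0.0, -0.001]
contact_force: [0.1, -0.4, 0.3]
gripper_width: 60.0
grasp_force: 0.0
```

Run:
```python
from h import *
print(delta(CC+stand_R()@[0,-92,70],tool_R(0,0)))
```

```text
(array([ 0.2, -0.9,  2.9]), array([ 0.   , -0.001,  0.001]))
```

Request:
arm_command:
  rows:
    - {"grip": 0.7, "linear": [0, 0, 2], "rot": [0, 0, 0]}
    - {"grip": 0.7, "linear": [0, 0, 3], "rot": [0, 0, 0]}
    - {"grip": 0.7, "linear": [0, 0, 3.5], "rot": [0, 0, 0]}
    - {"grip": 0.7, "linear": [0, 0, 3.5], "rot": [0, 0, 0]}

```text
clock: 22.85
position: [573.5, -69.7, 72.0]
ee_rot: [0.103, 0.995, -0.0, -0.0]
contact_force: [-4.7, 0.9, 9.1]
gripper_width: 59.7
grasp_force: 4.4
```

Request:
arm_command:
  rows:
    - {"grip": 0.7, "linear": [0, 0, 0.3], "rot": [0, 0, -0.03]}
    - {"grip": 0.7, "linear": [0, 0, 0.3], "rot": [0, 0, -0.06]}
    - {"grip": 0.7, "linear": [0, 0, 0.3], "rot": [0, 0, -0.09]}
    - {"grip": 0.7, "linear": [0, 0, 0.3], "rot": [0, 0, -0.09]}
    - {"grip": 0.7, "linear": [0, 0, -10], "rot": [0, 0, -0.09]}
    - {"grip": 0.7, "linear": [0, 0, -40], "rot": [0, 0, -0.09]}
    - {"grip": 0.7, "linear": [0, 0, -58], "rot": [0, 0, -0.09]}

```text
clock: 23.72
position: [574.9, -69.9, 130.3]
ee_rot: [0.058, 0.998, 0.0, 0.001]
contact_force: [-0.4, 0.3, -0.0]
gripper_width: 59.8
grasp_force: 0.0
```

Run:
```python
from h import *
print(delta(CC+stand_R()@[-62,-92,130],tool_R(.35)))
```

```text
(array([63.5,  4.8,  0.1]), array([ 0.017, -0.347,  0.09 ]))
```

Request:
arm_command:
  rows:
    - {"grip": 0.7, "linear": [20, 2, -5], "rot": [0.005, -0.12, 0.03]}
    - {"grip": 0.7, "linear": [40, 3, -5], "rot": [0.01, -0.24, 0.06]}
    - {"grip": 0.7, "linear": [63.5, 5, 0], "rot": [0.017, -0.347, 0.09]}
    - {"grip": 0.7, "linear": [63.5, 5, 0], "rot": [0.017, -0.347, 0.09]}
    - {"grip": 0.7, "linear": [63.5, 5, 0], "rot": [0.017, -0.347, 0.09]}
    - {"grip": 0.7, "linear": [63.5, 5, 0], "rot": [0.017, -0.347, 0.09]}

```text
clock: 24.48
position: [513.1, -57.6, 129.6]
ee_rot: [0.102, 0.979, -0.018, 0.173]
contact_force: [0.2, 1.2, -0.2]
gripper_width: 59.8
grasp_force: 0.0
```

```bash
python3 look.py w7
```

```text
24.475 [513.1 -57.6 129.6]
stand_dish 0.56 [319. 200.] [558.3 -66.5  19. ] [-11.1 -91.7  19. ]
tin_a_centre 0.7 [434. 239.] [595.3  21.3  48. ] [ 7.1  1.8 48. ]
tin_a_label 0.9 [446. 202.] [558.3  29.7  48. ] [-30.9   2.4  48. ]
```

Request:
arm_command:
  rows:
    - {"grip": 0.7, "linear": [0, 46, 0], "rot": [0, 0, 0]}
    - {"grip": 0.7, "linear": [0, 92, 0], "rot": [0, 0, 0]}
    - {"grip": 0.7, "linear": [0, 92, 0], "rot": [0, 0, 0]}
    - {"grip": 0.7, "linear": [0, 92, 0], "rot": [0, 0, 0]}

```text
clock: 25.22
position: [530.2, 31.9, 128.3]
ee_rot: [0.102, 0.98, -0.018, 0.172]
contact_force: [-0.4, 0.2, -1.0]
gripper_width: 59.5
grasp_force: 0.0
```

```bash
python3 look.py w8;  python3 corr.py w7:-92 w8:0
python3 - <<'E'
from unwrap import *
rows=[]
for n,y in(("w3",92),("w8",0),("w7",-92)):
    s=cv2.resize(strip(n,y),(560,112));s[:,280]=(255,0,255);rows.append(s)
rows.append(cv2.resize(load("w8")[0][::-1,::-1][60:280],(560,192)))
cv2.imwrite("pics/cmp2.png",np.vstack(rows)[:,:,::-1])
E
```

```text
25.225 [530.2  31.9 128.3]
stand_dish 0.22 [437. 240.] [643.1 121.6  19. ] [ 33.3 109.8  19. ]
tin_a_centre 0.81 [320. 240.] [592.6  19.3  48. ] [ 4.8 -0.7 48. ]
tin_a_centre 0.56 [321. 207.] [559.   27.7  48. ] [-29.8   0.6  48. ]
tin_a_label 0.88 [322. 203.] [555.1  29.   48. ] [-33.9   1.1  48. ]
tin_a_label 0.6 [445. 203.] [574.4 118.4  48. ] [-33.3  92.5  48. ]
w7:-92 [(0.985, 3), (0.991, 0), (0.992, 2), (0.994, 1)]
w8:0 [(0.988, -3), (0.992, 0), (0.995, -2), (0.996, -1)]
```

View pics/cmp2.png

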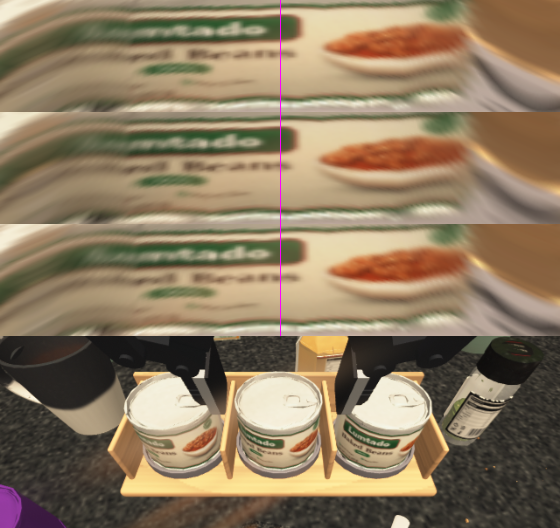

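The picture shows all three panels aligned within about 1° of the left tin. The tins are seated in their dishes and the gripper is clear.

```bash
python3 -c "
from bench import job
print(job.job_done())"
```

```text
the job is handed in; nothing more can be done
None
```

The middle and right tins now face the front, within about 1° of the left tin in the last pictures. I turned them by pressing both fingertips lightly on the rim and twisting, left the left tin and everything else untouched, and handed the job in at about 25 s; no verdict came back.

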